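Square up a bracket on its base plate in the corner of a jig and hold it there

ROBOT

A 6-joint arm with a two-finger parallel gripper is mounted at the origin on the work surface. World frame = base frame: x ahead of the robot, y to its left, z up, the work surface at z = 0. Lengths are in mm, angles in degrees, forces in N, time in s.
With the tool pointing down it reaches from about 350 to 850 mm from the base axis. Payload 8.1 kg.
Tool frame: the origin (TCP) lies on the centre line of the jaws, within the pads' length; the fingertips stand r.tip_extent ahead of it and the grasp point (between the pads) lies 8 mm behind it (r.tip_extent is the distance from the TCP to the fingertips, in mm); z points along the fingers, y is the direction in which the jaws open and shut (so a half turn about z gives the same grasp; the last joint's range is limited). The gripper opens to 85 mm and grips with 20 to 120 N. Pads are 22 mm wide; open, the fingers measure 114 mm over their backs; the gripper's body (76 mm by 85 mm) begins 54 mm behind the grasp point. The pads swing forward as they close: fully open they stand 13 mm farther back than shut.
Start: joints at [-79.034, 7.471, 85.268, -0, 87.261, -4.893], TCP at [163.988, -577.16, 242.292] pointing down, gripper open.
Joint ranges: [-169.43, 169.43], [-51.17, 129.36], [1.28, 143.12], [-76.62, 256.62], [0, 156.53], [-152.29, 152.29]. Speed limits (degrees/s): [136.94, 136.94, 159.86, 180, 180, 180].

INTERFACE

Orientations are given as [roll, pitch, yaw] about the fixed x, y, z axes, in that order (R = Rz(yaw) Ry(pitch) Rx(roll)).
In Python, from bench import sense, optics, hand_in, spotter, r gives the robot as it stands.
- The arm moves only by the tool apply_moves, never from a script. Its argument "series" is a list of rows, each a list of 3 entries, a list of its own where there are three numbers: the opening, from 0 (shut) to 1 (fully open), then the shift along the world's x, y, z in m, then the turn about the world's z in rad. In form: [[grip, [x, y, z], turn], ...]. A call has 1 to 5 rows; each row is the pose to reach, as a shift and turn from the pose measured when the call began; what a row does not reach only later rows make up. A row lasts 1/8 s, in which the tool goes at most 62.5 mm and 10.7 degrees, less where a joint would pass 70% of its speed; a pose out of reach is approached as far as the arm can. A call with a gripper value outside its range is refused whole. The fingers move at their own pace and stop on an object; "grip_force" is the grip in N (left out, the last holds). Time passes only in rows, so rows that repeat a pose let the fingers close. It gives the time, the measured TCP pose, the force and the opening at its end, in the units of the state.
- sense(): the state, without advancing time (a new reading comes with each control period).
- optics.snapshot(name): name is "scene" or "top" or "wrist"; returns a dict with "color" (420x560x3 uint8, blue, green, red), "intrinsics" (3x3 intrinsics, pixels), "rvec" (rotation vector, rad) and "tvec" (3), from world to camera coordinates, as OpenCV has them. Camera axes: x right, y down, z forward; pixel columns grow to the right and rows downward; lengths in mm; the calibration is good to about 2 mm. The wrist camera is an equidistant fisheye: a pixel r from the principal point sees the ray r / f radians off the axis. A picture is of the moment at which its call begins. There is no depth.
- hand_in(): hands the job in, once; it reports no verdict.
Trained networks look in a picture, given as the dict that the camera call returned (one of the last four; its "shot" number tells which), for a name from the list of things; names that differ only in an ending like _2 or _b are one class to them, and where a whole thing is asked for, a point or a joint stands for the part that bears it (a point fixed in the world has none). Each returns a list of dicts, best first, with "p" (0 to 1); they miss things now and then, are a little off and sometimes report something else, mostly with a low value. They report only what shows in the picture. A call takes as long as a camera call. They do not tell look-alikes from the thing itself.
- spotter.search_frame(picture, query): "xyz" ([x, y, z] in mm, in the coordinates of the camera as it stood for that picture, good to about 4 mm: the middle of the surface that is visible of it).
- spotter.masks_of(picture, query): "mask" (420x560 bool, what is visible of it).
The state is a dict: "time": time; "joint_pos": joint angles; "qd": joint speeds; "joint_efforts": joint torques, N m; "tool_pos": TCP position; "tcp_rot": TCP orientation; "ft_force": force on the tool from outside, world axes, zero at the start; "wrist_torque": the same for the moment, N m; "finger_gap": finger opening in mm.
Only numpy, scipy, OpenCV 4.12 (cv2) and the standard library are available. Lean on these libraries where they do the work, as an engineer would, in place of code of your own. Each camera call takes 0.05 s, during which the arm holds its last target.

TASK

On the squaring jig, push the loose aluminium base plate flush into the corner so that it lies flat and touches both steel fences, its long side along the long fence. Then fetch the aluminium T-bracket from the desk, set it flat on top of the base plate the same way round, and press it into the corner so that it bears on both fences at once, as if for screwing the two together. Finish while still holding the bracket pressed firmly against both fences and resting on the base plate, which is still flush beneath it; do not let go, and leave everything else on the desk where it is.

Things in the scene. Friction and masses are not known exactly. Their poses are not given: they have to be found in the camera images.
- corner (a point): Inner corner of the fixed squaring jig, where the fences' inner faces meet on the bed's top. Dark steel bed 240 x 200 x 12 mm flat on the desk (top 12 mm up); fences 28 mm high on it (tops 40 mm up). x runs along the long fence to the end fence, y towards the long fence, z up. Free bed: 220 mm to -x, 180 mm to -y. A 100 x 70 mm part touching both fences is centred at x = -50, y = -35 mm.
- fence_long: Long fence of the jig, a fixed steel bar 220 mm long (along its x), 20 mm thick (y), 28 mm high; origin at the centre of its underside on the bed. Its inner face is the -y one. Same axes as the corner.
- fence_end: End fence of the jig, a fixed steel bar 20 mm thick (x), 120 mm long (along its y), 28 mm high; origin at the centre of its underside on the bed. Its inner face is the -x one. Same axes as the corner.
- plate_mid (a point): Centre (half-way up) of the loose base plate: flat aluminium, 100 mm (its x) x 70 mm (its y) x 12 mm thick, four dark screw holes, about 0.23 kg. It lies on the jig's bed, up to 40 mm out of the corner each way and askew by up to 0.25 rad, and slides on the bed.
- bracket_mid (a point): Centre (28 mm above its underside) of the loose T-bracket on the desk: aluminium foot 100 (its x) x 70 (its y) x 12 mm, outline as the base plate, with one upright web along the middle of its length, 100 long (x), 12 thick (y), rising 44 mm above the foot (56 mm in all). About 0.36 kg. Grip the web across its thickness. Seated on the base plate, this point is 52 mm above the desk.
- spacer_mid (a point): Centre of a plain aluminium block, 65 x 45 x 30 mm, loose on the desk; not needed, leave alone.
- collar_mid (a point): Centre of a steel collar (ring), 72 mm outside, 44 mm hole, 25 mm high, loose on the desk; not needed, leave alone.
- driver_grip (a point): Handle of a screwdriver lying loose on the desk beside the jig, past the long fence; not needed, leave alone.
- clip_mid (a point): Foot of a small steel angle clip, 50 x 30 mm and 40 mm high, loose on the desk; not needed, leave alone.
There are look-alikes about, which are no part of the job. What is shaped like the part that bears bracket_mid but brown or yellow is not meant.

How it is judged:
By the outcome, as a careful person would: the job done as asked, in the order asked, and still so for the second after the job is handed in, while the arm keeps its last pose, push and grip.
It also fails if it takes over 72 s, if anything falls off the work surface, if the arm or the gripper's body presses on something with over 40 N, if the wrist force passes 120 N, or if a joint passes its speed limit or range.

## Working session

There is one attempt and no reset: what is moved stays moved. The work goes in short steps, Python scripts to look and compute and a tool call to move; the robot and the scene stay as the last step left them, time stands still between calls to the robot, and variables do not carry over. Pictures are saved under pics/ and viewed, and the job is handed in when it is done.

Besides the shell and the picture viewer there is one more tool, called after "Call:" as name([rows], argument=value, ...), one row to a line, values as JSON. apply_moves: Moves the arm, as the interface text tells. Its arguments: {"type":"object","properties":{"series":{"type":"array"},"grip_force":{"type":"number"}},"required":["series"]}

```bash
ls; mkdir -p pics
cat > h.py <<'E'
import numpy as np, cv2
from bench import sense, optics, hand_in, spotter, r
def RT(p):
    R,_=cv2.Rodrigues(np.array(p["rvec"],float)); return R,np.array(p["tvec"],float).reshape(3)
def c2w(p,x):
    R,t=RT(p); return R.T@(np.array(x)-t)
def px(p,uv,z):
    K=np.array(p["intrinsics"]);R,t=RT(p)
    d=R.T@np.linalg.solve(K,[uv[0],uv[1],1.]);c=-R.T@t
    return c+d*(z-c[2])/d[2]
def proj(p,X):
    K=np.array(p["intrinsics"]);q,_=cv2.projectPoints(np.array(X,float).reshape(-1,3),np.array(p["rvec"],float),np.array(p["tvec"],float),K,None);return q.reshape(-1,2)
E
python3 - <<'E'
from h import *
print(sense()); print(r.tip_extent)
for n in ("top","scene"):
    p=optics.snapshot(n); cv2.imwrite(f"pics/{n}0.png",p["color"])
    print(n,-RT(p)[0].T@RT(p)[1])
    for q in ["corner","fence_long","fence_end","plate_mid","bracket_mid","spacer_mid","collar_mid","driver_grip","clip_mid"]:
        for d in spotter.search_frame(p,q)[:4]:
            w=c2w(p,d["xyz"]); print(q,round(d["p"],2),w.round(0),proj(p,w).round(0))
E
```

```text
pics
{'time': 0.0, 'joint_pos': array([-7.90358166e+01,  7.51533928e+00,  8.53303232e+01,  1.91457670e-03,
        8.72621012e+01, -4.89197130e+00]), 'qd': array([-0.05327152,  0.04385945,  0.05139746, -0.07849862, -0.03694223,
       -0.01009449]), 'joint_efforts': array([-3.35264040e-04, -5.69392848e+01, -5.00558782e+01, -3.03600773e-04,
        1.47340778e-02, -2.10132106e-05]), 'tool_pos': array([ 163.87480641, -576.62652913,  241.23200764]), 'tcp_rot': array([-1.79892792e+02, -1.10950371e-02,  1.58560511e+01]), 'ft_force': array([-0.39519172,  0.26714118, -0.74709491]), 'wrist_torque': array([-0.02406953, -0.02506608,  0.00539355]), 'finger_gap': 85.30757710814179}
11.0
top [ 391.25641936   15.13920386 1522.25436494]
corner 0.78 [539. 121.  13.] [[249. 245.]]
fence_long 0.58 [534. 223.  40.] [[214. 245.]]
fence_end 0.52 [654. 157.  41.] [[238. 205.]]
plate_mid 0.67 [566. 158.  27.] [[237. 235.]]
bracket_mid 0.91 [ 438. -310.   10.] [[393. 282.]]
bracket_mid 0.67 [ 751. -363.   14.] [[409. 179.]]
bracket_mid 0.59 [772.  55.  13.] [[273. 170.]]
bracket_mid 0.31 [650. 160.  40.] [[
[... 327 characters left out ...]
 10.] [[284. 189.]]
fence_long 0.75 [542. 213.  37.] [[307. 155.]]
fence_long 0.29 [ 478. -167.   30.] [[185. 246.]]
fence_end 0.71 [659. 148.  42.] [[329. 195.]]
plate_mid 0.88 [558. 157.  17.] [[298. 178.]]
bracket_mid 0.86 [781.  47.   9.] [[345. 259.]]
bracket_mid 0.73 [ 641. -154.    5.] [[242. 288.]]
bracket_mid 0.71 [ 767. -364.   11.] [[221. 400.]]
bracket_mid 0.66 [ 447. -322.   11.] [[128. 291.]]
spacer_mid 0.76 [ 475. -166.   29.] [[184. 245.]]
spacer_mid 0.62 [ 642. -158.    8.] [[242. 289.]]
collar_mid 0.79 [ 573. -332.   24.] [[162. 327.]]
driver_grip 0.75 [540. 377.  19.] [[342. 122.]]
clip_mid 0.89 [ 747. -252.    4.] [[250. 351.]]
clip_mid 0.66 [550. 112.  12.] [[284. 188.]]
```

Run:
```python
import cv2,numpy as np
a=cv2.imread("pics/top0.png");cv2.imwrite("pics/t1.png",cv2.resize(a[130:330,140:460],None,fx=2.5,fy=2.5,interpolation=cv2.INTER_CUBIC))
a=cv2.imread("pics/scene0.png");cv2.imwrite("pics/s1.png",cv2.resize(a,(800,600)))
```

```text
(no output)
```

View pics/t1.png

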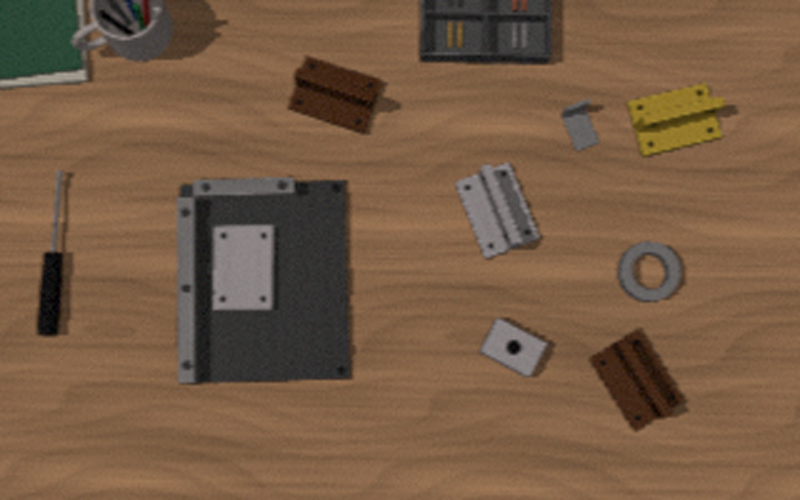

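View pics/s1.png

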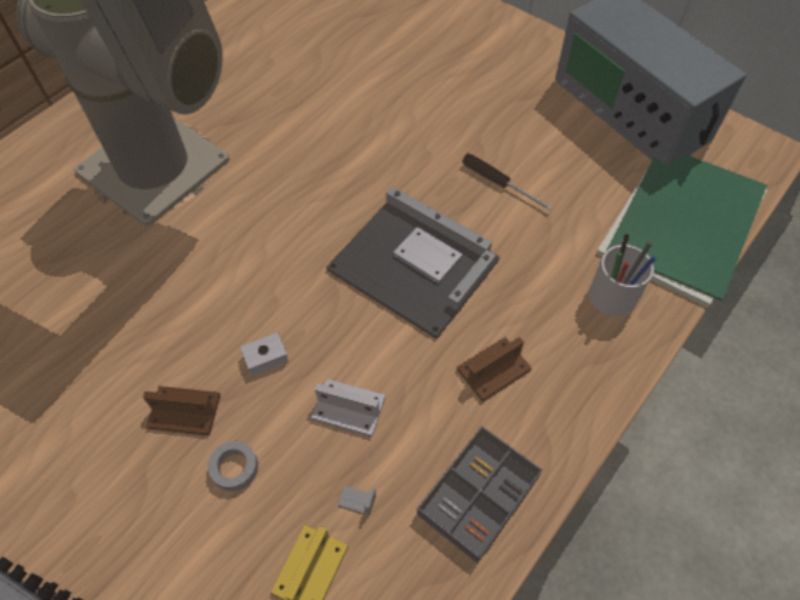

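The top view shows four T-brackets: brown at (273,170) and (393,282), yellow at (409,179), and bare aluminium at about (339,214). Only the aluminium one fits. I'll confirm it with the wrist camera when I'm close. First I'll view the wrist image from here.

Run:
```python
from h import *
p=optics.snapshot("wrist"); cv2.imwrite("pics/w0.png",p["color"])
R,t=RT(p);print(-R.T@t,R.T[:,2],R.T[:,0],p["intrinsics"])
```

```text
[ 228.6890032  -558.38874418  374.09622763] [-0.25456622 -0.0725594  -0.96432939] [ 2.72549720e-01 -9.62141596e-01  4.46391187e-04] [[325.1922621    0.         278.90605226]
 [  0.         325.1922621  208.8284943 ]
 [  0.           0.           1.        ]]
```

View pics/w0.png

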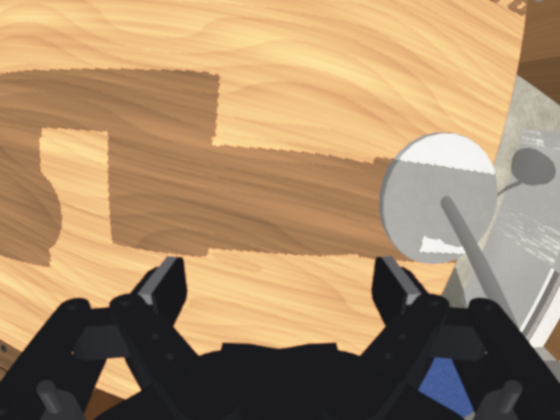

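Call:
apply_moves([
  [0,[0.04,0.045,0.02],0],
  [0,[0.08,0.09,0.04],0],
  [0,[0.12,0.135,0.06],0],
  [0,[0.16,0.18,0.06],0],
  [0,[0.2,0.22,0.06],0],
], grip_force=40)

```text
time: 1.68
tool_pos: [365.2, -355.6, 303.1]
tcp_rot: [179.9, -0.0, 15.9]
ft_force: [0.7, -1.1, -0.6]
finger_gap: -0.2
```

Call:
apply_moves([
  [0,[0.045,0.045,0],0],
  [0,[0.09,0.09,0],0],
  [0,[0.13,0.13,0],0],
  [0,[0.17,0.17,0],0],
  [0,[0.2,0.2,0],0],
])

```text
time: 2.3
tool_pos: [566.6, -153.5, 303.2]
tcp_rot: [179.9, -0.1, 15.9]
ft_force: [-0.5, -0.4, 0.2]
finger_gap: 0.1
```

```bash
cat > wl.py <<'E'
from h import *
def ray(p,uv):
    K=np.array(p["intrinsics"]);R,t=RT(p)
    a=(np.array(uv,float)-K[:2,2])/K[0,0]; th=np.linalg.norm(a)
    d=np.array([*(a/th*np.sin(th)),np.cos(th)]) if th>0 else np.array([0,0,1.])
    return -R.T@t, R.T@d
def wpx(p,uv,z):
    c,d=ray(p,uv); return c+d*(z-c[2])/d[2]
def wproj(p,X):
    K=np.array(p["intrinsics"]);R,t=RT(p); X=np.array(X,float).reshape(-1,3)@R.T+t
    th=np.arctan2(np.hypot(X[:,0],X[:,1]),X[:,2]); n=np.hypot(X[:,0],X[:,1])
    return K[:2,2]+K[0,0]*(th/n)[:,None]*X[:,:2]
E
python3 - <<'E'
from wl import *
s=sense();print(s["time"],s["tool_pos"],s["tcp_rot"],s["ft_force"])
p=optics.snapshot("wrist"); cv2.imwrite("pics/w1.png",p["color"])
for d in spotter.search_frame(p,"bracket_mid")[:4]:
    w=c2w(p,d["xyz"]); print(round(d["p"],2),w.round(0),wproj(p,w).round(0))
import pickle; pickle.dump({k:p[k] for k in("color","intrinsics","rvec","tvec")},open("w1.pkl","wb"))
E
```

```text
2.3 [ 566.6144783  -153.47494518  303.1697158 ] [ 1.79912930e+02 -6.46025677e-02  1.59440892e+01] [-0.46168645 -0.43111511  0.18411021]
0.87 [ 460. -295.   13.] [[352. 270.]]
0.85 [753.  34.  12.] [[182.   8.]]
0.84 [ 749. -359.   11.] [[453.  95.]]
0.83 [ 638. -147.   11.] [[289. 120.]]
```

View pics/w1.png

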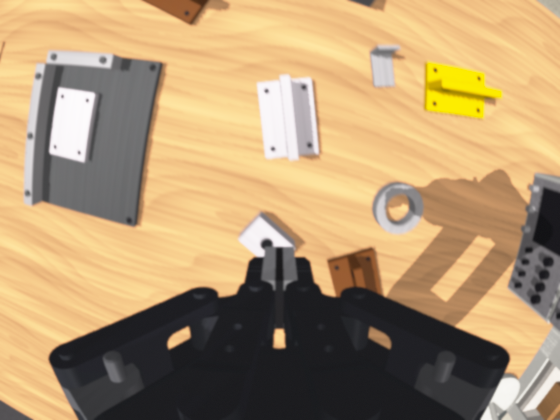

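Call:
apply_moves([
  [0,[-0.01,0.055,-0.01],-0.1],
  [0,[-0.025,0.11,-0.02],-0.2],
  [0,[-0.04,0.17,-0.03],-0.278],
  [0,[-0.05,0.23,-0.04],-0.278],
  [0,[-0.06,0.28,-0.05],-0.278],
])

```text
time: 3.02
tool_pos: [506.6, 129.4, 252.7]
tcp_rot: [180.0, -0.1, 0.2]
ft_force: [1.1, -0.8, 0.4]
finger_gap: 0.4
```

Run:
```python
from wl import *
s=sense();print(s["time"],s["tool_pos"],s["tcp_rot"],s["ft_force"])
p=optics.snapshot("wrist"); cv2.imwrite("pics/w2.png",p["color"])
import pickle; pickle.dump({k:p[k] for k in("color","intrinsics","rvec","tvec")},open("w2.pkl","wb"))
a=cv2.imread("pics/w1.png");cv2.imwrite("pics/w1b.png",cv2.resize(a[60:180,230:350],None,fx=5,fy=5,interpolation=cv2.INTER_CUBIC))
```

```text
3.025 [506.62109685 129.36243328 252.66232909] [ 1.79987537e+02 -1.24005994e-01  1.79560629e-01] [ 1.13288443 -0.76156948  0.35870833]
```

View pics/w2.png

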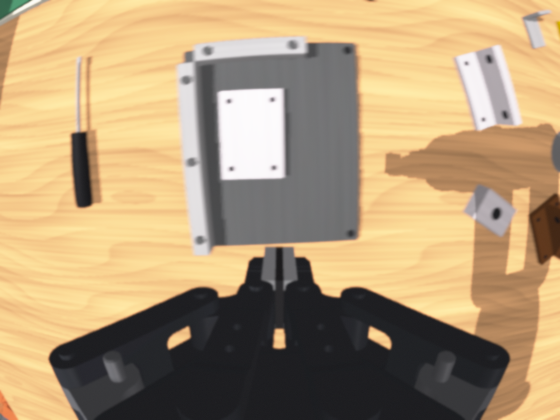

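View pics/w1b.png

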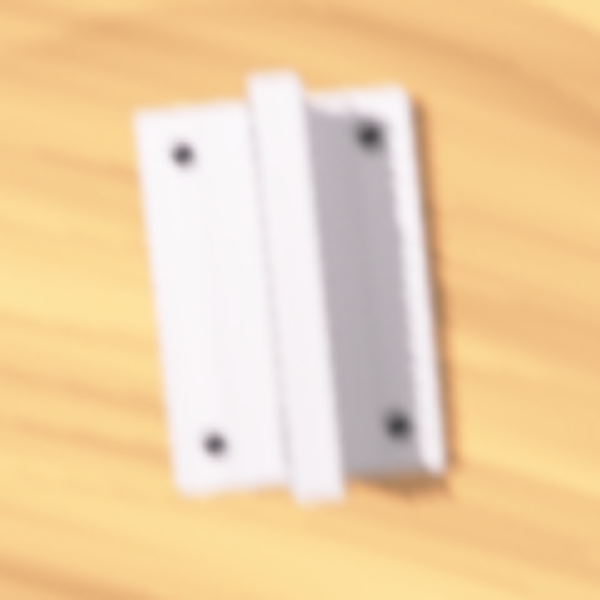

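The crop shows the bare-aluminium T-bracket at wrist px (289,118). It is neither brown nor yellow, so it is the right one. Next I'll measure the jig and plate from an enlarged view.

Run:
```python
import cv2
a=cv2.imread("pics/w2.png");cv2.imwrite("pics/w2b.png",cv2.resize(a[35:185,175:375],None,fx=4,fy=4,interpolation=cv2.INTER_CUBIC))
```

```text
(no output)
```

View pics/w2b.png

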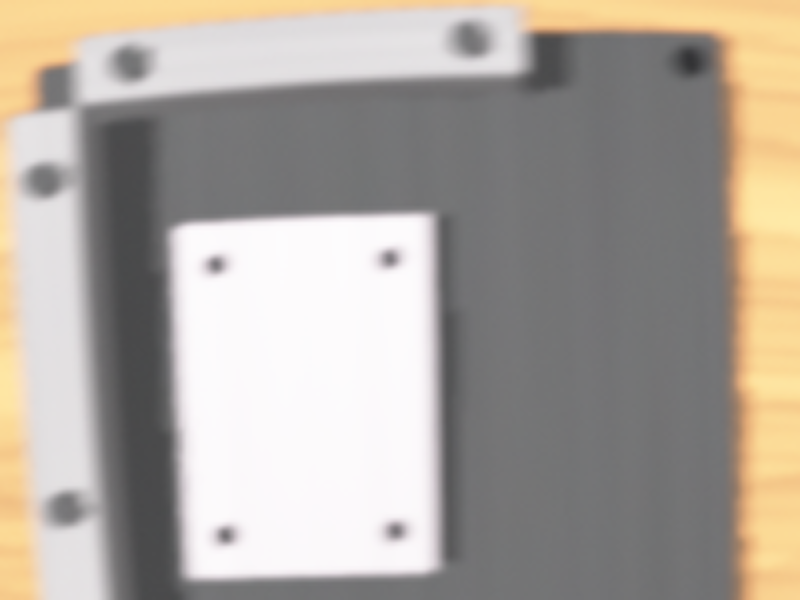

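Run:
```python
from wl import *; import pickle
p=pickle.load(open("w2.pkl","rb"))
f=lambda u,v,z: wpx(p,((u+.5)/4+175-.5,(v+.5)/4+35-.5),z).round(1)
print("long",[f(*c,40)[:2] for c in [(78,110),(92,300),(108,590)]])
print("end",[f(*c,40)[:2] for c in [(80,103),(300,84),(525,73)]])
P=np.array([f(*c,24)[:2] for c in [(170,225),(435,212),(440,570),(183,578)]]);print("plate",P,P.mean(0))
print("bed",f(718,33,12), wpx(p,(356.5,238),12))
p=pickle.load(open("w1.pkl","rb"))
f=lambda u,v,z: wpx(p,((u+.5)/5+230-.5,(v+.5)/5+60-.5),z).round(1)
W=np.array([f(*c,56)[:2] for c in [(248,72),(297,72),(343,500),(298,500)]]);print("web top",W,W.mean(0))
F=np.array([f(*c,12)[:2] for c in [(136,110),(405,85),(440,472),(180,495)]]);print("foot",F,F.mean(0))
d=W[0]+W[1]-W[2]-W[3];print(np.degrees(np.arctan2(d[1],d[0])))
d=F[0]+F[1]-F[2]-F[3];print(np.degrees(np.arctan2(d[1],d[0])))
```

```text
long [array([641.6, 220.3]), array([589.2, 216.4]), array([510. , 214.4])]
end [array([643.6, 219.8]), array([645.8, 160.6]), array([648.9, 101.8])]
plate [[610.1 198. ]
 [612.4 125. ]
 [512.4 123.2]
 [510.3 196.1]] [561.3   160.575]
bed [670.4  43.4  12. ] [434.80103136  32.81415856  12.        ]
web top [[ 685.7 -120.1]
 [ 688.8 -130.8]
 [ 595.3 -168.9]
 [ 592.4 -158.8]] [ 640.55 -144.65]
foot [[ 674.7  -93.5]
 [ 700.2 -157.9]
 [ 605.4 -195.3]
 [ 580.7 -131.6]] [ 640.25  -144.575]
22.349274460570804
21.79617699508662
```

Measured: 
- Corner at about (643.5, 219.8), jig yaw about 2.6°.
- Plate about 35 mm (x) and 20 mm (y) out of the corner, nearly square to it.
- Bracket at (640.4, -144.6), yaw about 22°.

I'll go down beside the plate's -y face and push.

Call:
apply_moves([
  [0,[0.03,-0.03,-0.045],0.042],
  [0,[0.057,-0.032,-0.1],0.042],
  [0,[0.057,-0.032,-0.15],0.042],
  [0,[0.057,-0.032,-0.19],0.042],
  [0,[0.057,-0.032,-0.2],0.042],
])

```text
time: 3.7
tool_pos: [559.1, 101.4, 47.8]
tcp_rot: [-179.9, 0.4, 2.7]
ft_force: [-0.4, 0.0, -0.9]
finger_gap: 0.1
```

```bash
cat > st.py <<'E'
from h import *
import sys
C=np.array([643.5,219.8]);a=np.radians(2.6);J=np.array([[np.cos(a),-np.sin(a)],[np.sin(a),np.cos(a)]])
s=sense();print(round(s["time"],2),s["tool_pos"].round(1),s["tcp_rot"].round(1),"F",s["ft_force"].round(1),"Fjig",(J.T@s["ft_force"][:2]).round(1),"gap",round(s["finger_gap"],1),"jig",(J.T@(s["tool_pos"][:2]-C)).round(1))
if len(sys.argv)>1:
    p=optics.snapshot("wrist");b=[int(x) for x in sys.argv[2:6]] if len(sys.argv)>2 else [0,420,0,560]
    c=p["color"][b[0]:b[1],b[2]:b[3]];k=min(800/c.shape[1],600/c.shape[0]);cv2.imwrite("pics/"+sys.argv[1]+".png",cv2.resize(c,None,fx=k,fy=k,interpolation=cv2.INTER_CUBIC))
    import pickle; pickle.dump({k:p[k] for k in("color","intrinsics","rvec","tvec")},open(sys.argv[1]+".pkl","wb"))
E
python3 st.py p1
```

```text
3.7 [559.1 101.4  47.8] [-179.9    0.4    2.7] F [-0.4  0.  -0.9] Fjig [-0.4  0.1] gap 0.1 jig [ -89.7 -114.5]
```

View pics/p1.png

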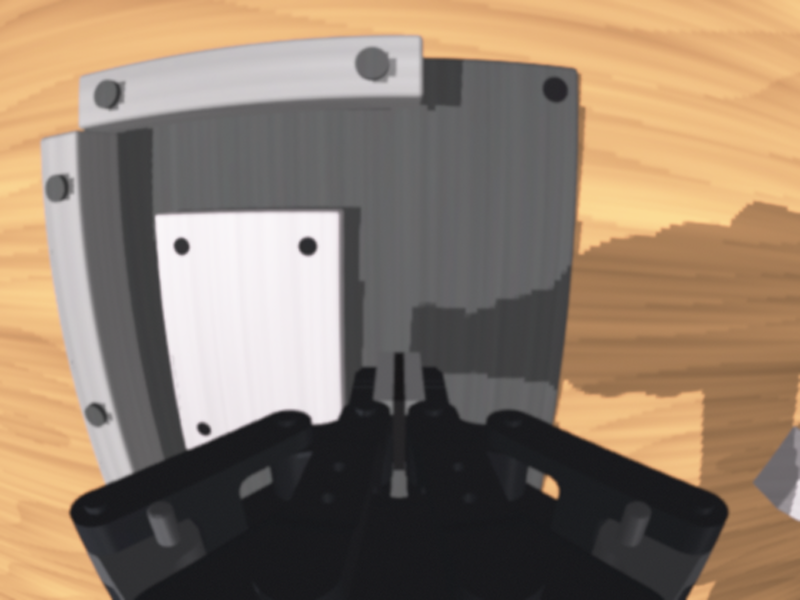

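Call:
apply_moves([
  [0,[0.004,-0.002,-0.015],0],
  [0,[0.004,-0.002,-0.021],0],
  [0,[0.004,0.01,-0.022],0],
  [0,[0.003,0.018,-0.022],0],
  [0,[0.003,0.022,-0.022],0],
])

```text
time: 4.38
tool_pos: [563.1, 124.6, 27.1]
tcp_rot: [-179.9, 0.2, 2.8]
ft_force: [0.2, -1.2, 0.9]
finger_gap: 0.2
```

```bash
python3 st.py p2
```

```text
4.38 [563.1 124.6  27.1] [-179.9    0.2    2.8] F [ 0.2 -1.2  0.9] Fjig [ 0.2 -1.3] gap 0.2 jig [-84.6 -91.5]
```

View pics/p2.png

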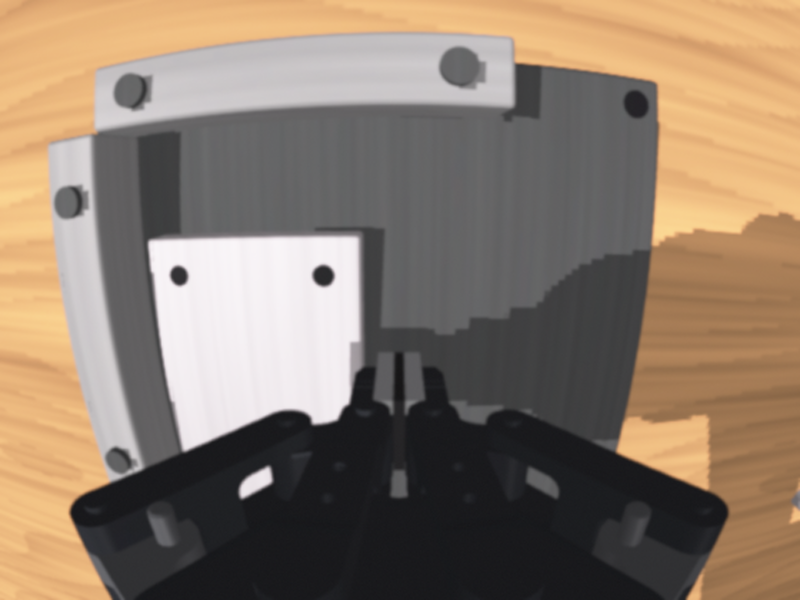

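Contact is made and the plate has started to move (upper left plate corner at (150,240), still a gap to the long fence). I'll keep pushing in +y.

Call:
apply_moves([
  [0,[0,0.003,0],0],
  [0,[0,0.006,0],0],
  [0,[-0.001,0.009,0],0],
  [0,[-0.001,0.011,0],0],
  [-0.0,[-0.001,0.011,0],0],
])

```text
time: 5.05
tool_pos: [562.8, 133.2, 27.4]
tcp_rot: [179.9, 0.2, 2.8]
ft_force: [2.4, -13.6, 0.7]
finger_gap: 0.0
```

```bash
python3 st.py p3
```

```text
5.05 [562.8 133.2  27.4] [179.9   0.2   2.8] F [  2.4 -13.6   0.7] Fjig [  1.8 -13.7] gap 0.0 jig [-84.5 -82.9]
```

View pics/p3.png

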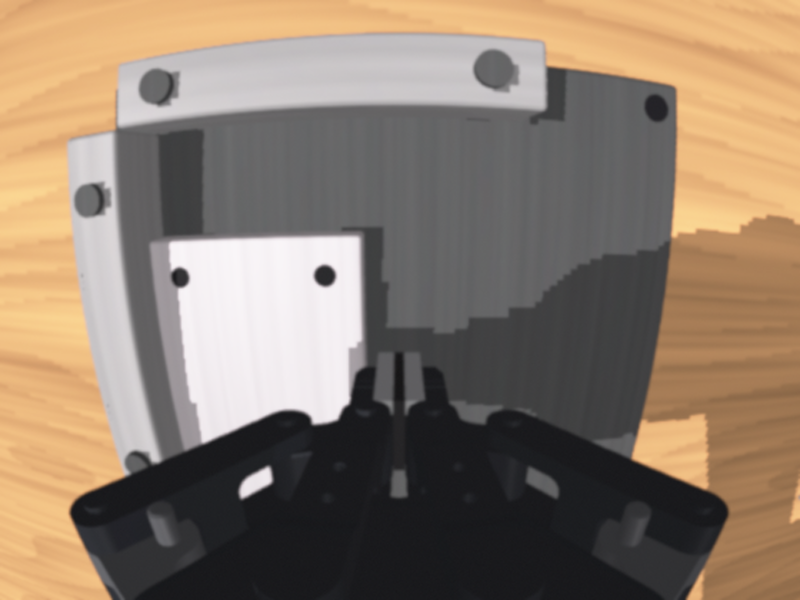

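```bash
cat >> wl.py <<'E'
A=np.radians(2.6);J=np.array([[np.cos(A),-np.sin(A)],[np.sin(A),np.cos(A)]]);C=np.array([643.5,219.8])
def jw(x,y,z): return [*(C+J@np.array([x,y])),z]
def wjig(p,uv,z):
    w=wpx(p,uv,z); return (J.T@(w[:2]-C)).round(1)
E
python3 - <<'E'
from wl import *; import pickle
p=pickle.load(open("p3.pkl","rb")); k=1/1.4286
g=lambda u,v,z: wjig(p,((u+.5)*k-.5,(v+.5)*k-.5),z)
print("fence top",g(118,130,40),g(135,300,40),g(155,430,40),"end",g(300,108,40),g(545,108,40))
print("plate",g(152,240,24),g(175,400,24),g(362,235,24))
E
```

```text
fence top [-0.1 -2.1] [-50.4  -3.6] [-95.2  -1.6] end [  0.5 -57. ] [   1.6 -120.2]
plate [-34.8  -2.7] [-92.   -2.6] [-35.  -71.5]
```

The plate is flush with the long fence: its edge measures y≈-2.7 against the fence's -2.1 in the same view, with 13.6 N of contact. Next I'll push it in +x.

Call:
apply_moves([
  [0,[0,-0.01,0.0],0],
  [0,[-0.03,-0.01,0.045],0],
  [0,[-0.077,0.03,0.045],-0.003],
  [0,[-0.077,0.042,0.02],-0.003],
  [0,[-0.077,0.042,0.005],-0.003],
])

```text
time: 5.72
tool_pos: [485.1, 175.8, 31.6]
tcp_rot: [180.0, 0.2, 2.7]
ft_force: [0.2, -0.3, -1.3]
finger_gap: -0.2
```

```bash
python3 st.py p4
```

```text
5.72 [485.1 175.8  31.6] [180.    0.2   2.7] F [ 0.2 -0.3 -1.3] Fjig [ 0.2 -0.3] gap -0.2 jig [-160.3  -36.8]
```

View pics/p4.png

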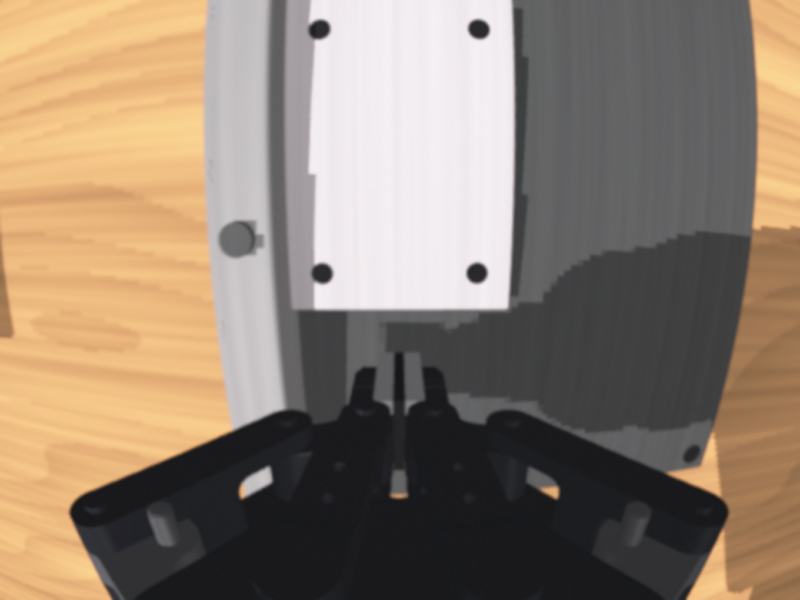

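Call:
apply_moves([
  [0,[0.006,0,-0.005],0],
  [0,[0.015,0.0005,-0.005],0],
  [0,[0.024,0.001,-0.005],0],
  [0,[0.033,0.0015,-0.005],0],
  [0,[0.04,0.002,-0.005],0],
])

```text
time: 6.4
tool_pos: [525.0, 176.7, 24.7]
tcp_rot: [179.9, 0.4, 2.6]
ft_force: [-0.7, -0.5, 1.0]
finger_gap: -0.1
```

```bash
python3 st.py p5
```

```text
6.4 [525.  176.7  24.7] [179.9   0.4   2.6] F [-0.7 -0.5  1. ] Fjig [-0.7 -0.5] gap -0.1 jig [-120.3  -37.7]
```

View pics/p5.png

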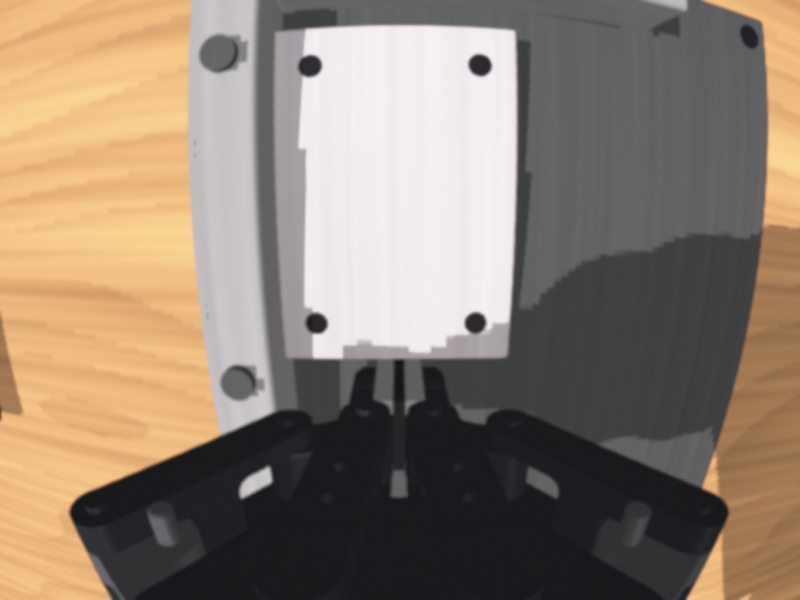

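Call:
apply_moves([
  [0,[0.004,0,0.001],0],
  [0,[0.007,0.0005,0.001],0],
  [0,[0.01,0.0005,0.001],0],
  [0,[0.012,0.001,0.001],0],
  [0,[0.012,0.001,0.001],0],
])

```text
time: 7.08
tool_pos: [534.6, 177.6, 24.9]
tcp_rot: [179.9, 0.7, 2.6]
ft_force: [-12.6, -2.5, 8.0]
finger_gap: 0.1
```

```bash
python3 st.py p6
```

```text
7.08 [534.6 177.6  24.9] [179.9   0.7   2.6] F [-12.6  -2.5   8. ] Fjig [-12.7  -1.9] gap 0.1 jig [-110.7  -37.2]
```

View pics/p6.png

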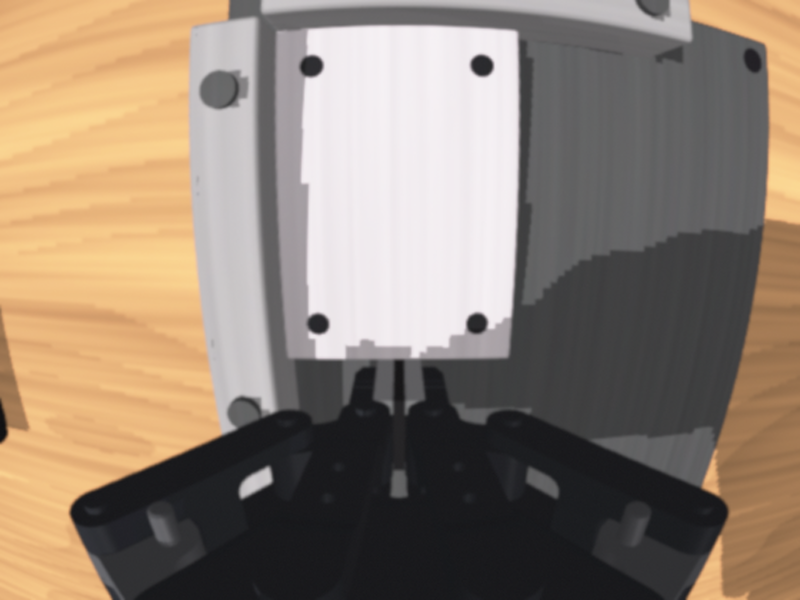

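Contact with the end fence at 12.7 N. I'll back off and push the -y face once more to be sure.

Call:
apply_moves([
  [0,[-0.008,0,0.004],0],
  [0,[-0.008,0,0.05],0],
  [0,[0.05,-0.025,0.05],0.001],
  [0,[0.061,-0.058,0.04],0.001],
  [0,[0.061,-0.059,0.003],0.001],
])

```text
time: 7.75
tool_pos: [599.8, 116.7, 31.0]
tcp_rot: [179.9, 0.2, 2.6]
ft_force: [0.2, 1.1, -0.9]
finger_gap: 0.3
```

```bash
python3 st.py p7
```

```text
7.75 [599.8 116.7  31. ] [179.9   0.2   2.6] F [ 0.2  1.1 -0.9] Fjig [0.2 1.1] gap 0.3 jig [ -48.3 -101. ]
```

View pics/p7.png

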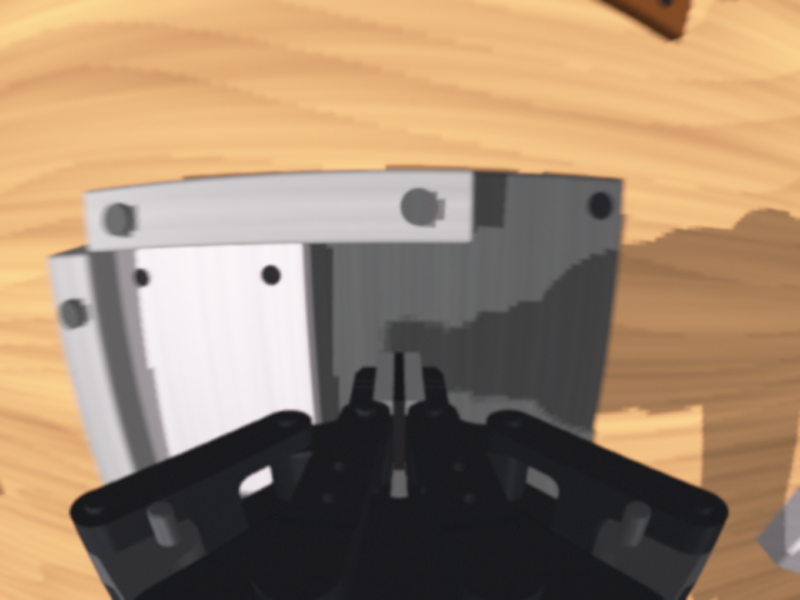

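Call:
apply_moves([
  [0,[0,0.004,-0.004],0],
  [0,[0,0.01,-0.004],0],
  [0,[-0.0005,0.015,-0.004],0],
  [0,[-0.0005,0.018,-0.004],0],
  [0,[-0.001,0.02,-0.004],0],
])

```text
time: 8.43
tool_pos: [596.1, 133.4, 23.1]
tcp_rot: [179.5, 0.5, 2.6]
ft_force: [2.7, -26.4, 12.2]
finger_gap: -0.2
```

```bash
python3 st.py p8
```

```text
8.43 [596.1 133.4  23.1] [179.5   0.5   2.6] F [  2.7 -26.4  12.2] Fjig [  1.5 -26.5] gap -0.2 jig [-51.3 -84.2]
```

Call:
apply_moves([
  [0,[0,-0.01,0.003],0],
  [0,[0,-0.02,0.05],0],
  [0.3,[-0.02,-0.06,0.11],0],
  [1,[-0.03,-0.1,0.16],0.1],
  [1,[-0.03,-0.15,0.18],0.2],
])

```text
time: 9.1
tool_pos: [566.5, -12.8, 205.2]
tcp_rot: [179.4, 0.3, 14.4]
ft_force: [0.7, 0.5, 0.8]
finger_gap: 54.1
```

```bash
python3 st.py p9
```

```text
9.1 [566.5 -12.8 205.2] [179.4   0.3  14.4] F [0.7 0.5 0.8] Fjig [0.7 0.4] gap 54.1 jig [ -87.5 -228.8]
```

Call:
apply_moves([
  [1,[0,-0.06,0],0.1],
  [1,[0,-0.11,0],0.14],
  [1,[0.01,-0.15,0],0.14],
  [1,[0.01,-0.165,-0.01],0.14],
  [1,[0.01,-0.165,-0.01],0.14],
])

```text
time: 9.78
tool_pos: [576.9, -184.8, 197.6]
tcp_rot: [179.2, 0.2, 22.5]
ft_force: [-0.3, 0.8, -0.1]
finger_gap: 85.5
```

```bash
python3 st.py p10
```

```text
9.78 [ 576.9 -184.8  197.6] [179.2   0.2  22.5] F [-0.3  0.8 -0.1] Fjig [-0.3  0.8] gap 85.5 jig [ -84.9 -401.1]
```

View pics/p9.png

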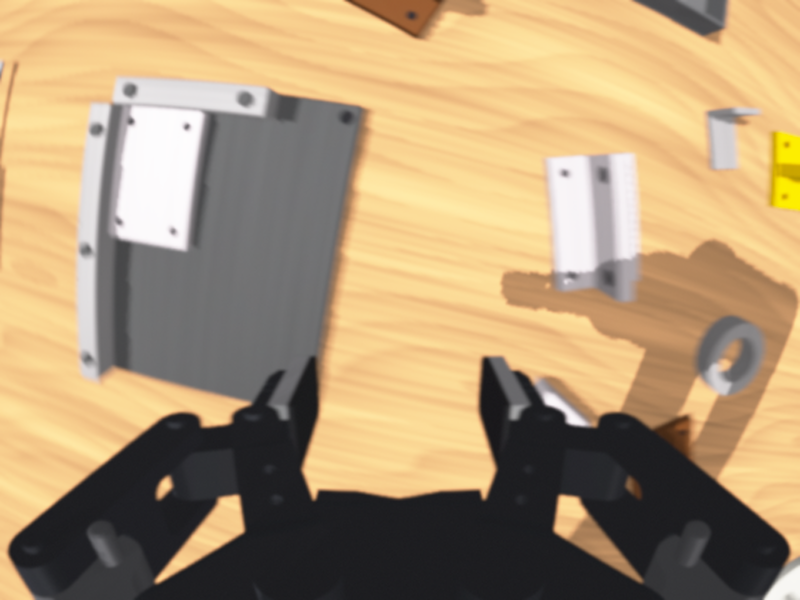

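View pics/p10.png

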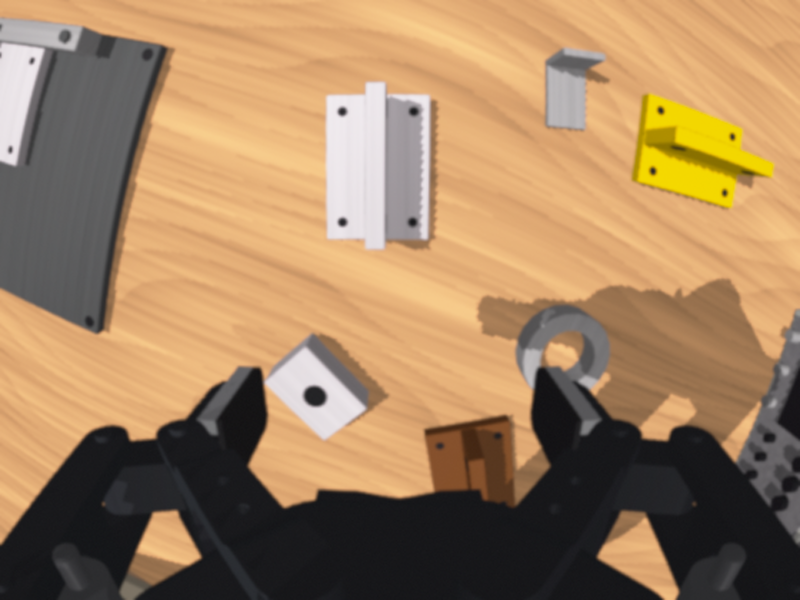

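Run:
```python
from wl import *; import pickle
p=pickle.load(open("p10.pkl","rb")); k=1/1.4286
g=lambda u,v,z: wpx(p,((u+.5)*k-.5,(v+.5)*k-.5),z)[:2].round(1)
W=np.array([g(*c,56) for c in [(365,82),(385,82),(385,248),(365,248)]]);print(W,W.mean(0))
F=np.array([g(*c,12) for c in [(327,95),(430,95),(430,239),(328,239)]]);print(F,F.mean(0))
for Q in(W,F):
    d=Q[0]+Q[1]-Q[2]-Q[3];print(np.degrees(np.arctan2(d[1],d[0])))
p=pickle.load(open("p9.pkl","rb"))
g=lambda u,v,z: wjig(p,((u+.5)*k-.5,(v+.5)*k-.5),z)
print("plate",[g(*c,24) for c in [(127,108),(208,112),(190,249),(110,237)]],"fence",g(115,105,40),g(110,190,40),g(268,117,40))
```

```text
[[ 682.7 -121.8]
 [ 687.  -132.6]
 [ 595.7 -170. ]
 [ 591.2 -158.9]] [ 639.15  -145.825]
[[ 672.2  -95.6]
 [ 698.  -160. ]
 [ 606.4 -198.4]
 [ 579.8 -133.1]] [ 639.1   -146.775]
22.17331477926156
22.416147479343635
plate [array([-3.3, -7.7]), array([ -1. , -76.9]), array([-100.1,  -78.3]), array([-102.7,   -6. ])] fence [-2.7 -6.9] [-64.2 -13.1] [  -0.4 -126.5]
```

Call:
apply_moves([
  [1,[0.045,0.025,-0.02],0],
  [1,[0.0625,0.039,-0.07],0],
  [1,[0.0625,0.039,-0.12],0],
  [1,[0.0625,0.039,-0.155],0],
  [1,[0.0625,0.039,-0.165],0],
], grip_force=60)

```text
time: 10.45
tool_pos: [637.5, -142.2, 30.0]
tcp_rot: [179.4, 0.4, 22.6]
ft_force: [0.6, 0.1, 0.5]
finger_gap: 84.9
```

```bash
python3 st.py p11
```

```text
10.45 [ 637.5 -142.2   30. ] [179.4   0.4  22.6] F [0.6 0.1 0.5] Fjig [0.6 0. ] gap 84.9 jig [ -22.4 -361.3]
```

View pics/p11.png

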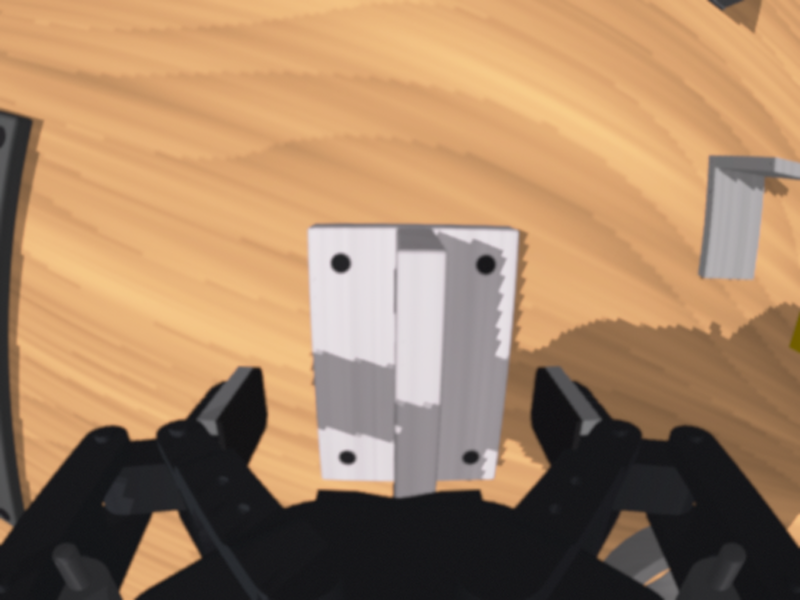

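Call:
apply_moves([
  [1,[0.002,-0.0037,0.003],-0.004],
  [0.5,[0.002,-0.0037,0.003],-0.004],
  [0,[0.002,-0.0037,0.003],-0.004],
  [0,[0.002,-0.0037,0.003],-0.004],
  [0,[0.002,-0.0037,0.003],-0.004],
])

```text
time: 11.12
tool_pos: [640.1, -146.5, 33.8]
tcp_rot: [179.4, 0.4, 22.4]
ft_force: [-4.9, 9.4, 4.0]
finger_gap: 12.2
```

```bash
python3 st.py p12
```

```text
11.12 [ 640.1 -146.5   33.8] [179.4   0.4  22.4] F [-4.9  9.4  4. ] Fjig [-4.5  9.6] gap 12.2 jig [ -20.1 -365.7]
```

View pics/p12.png

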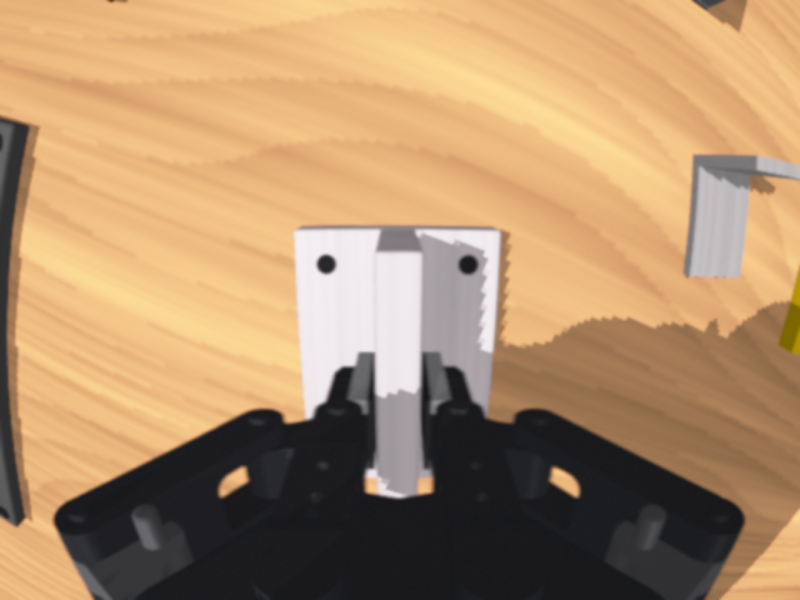

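Call:
apply_moves([
  [0,[0,0,0.03],0],
  [0,[0,0.01,0.075],0],
  [0,[-0.01,0.06,0.085],-0.1],
  [0,[-0.025,0.12,0.085],-0.25],
  [0,[-0.04,0.175,0.085],-0.346],
], grip_force=100)

```text
time: 11.8
tool_pos: [599.1, 30.1, 118.4]
tcp_rot: [179.4, 0.4, 2.3]
ft_force: [0.5, 0.1, -4.0]
finger_gap: 10.8
```

```bash
python3 st.py p13
```

```text
11.8 [599.1  30.1 118.4] [179.4   0.4   2.3] F [ 0.5  0.1 -4. ] Fjig [0.5 0.1] gap 10.8 jig [ -52.9 -187.5]
```

View pics/p13.png

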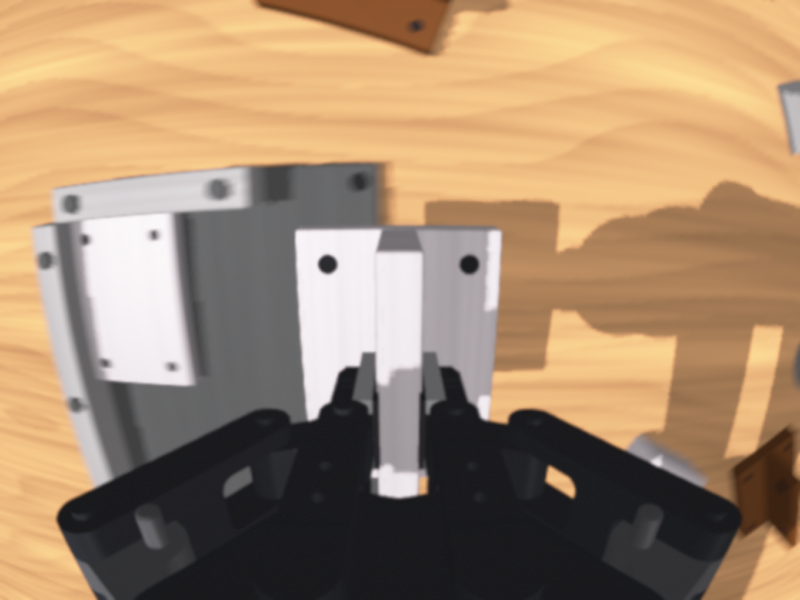

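Call:
apply_moves([
  [0,[-0.005,0.045,0],0.005],
  [0,[-0.01,0.09,0],0.005],
  [0,[-0.014,0.125,-0.005],0.005],
  [0,[-0.0155,0.139,-0.02],0.005],
  [0,[-0.0155,0.139,-0.04],0.005],
])

```text
time: 12.48
tool_pos: [581.2, 176.3, 76.4]
tcp_rot: [179.6, 0.6, 2.6]
ft_force: [0.0, 0.3, -4.1]
finger_gap: 10.9
```

```bash
python3 st.py p14
```

```text
12.47 [581.2 176.3  76.4] [179.6   0.6   2.6] F [ 0.   0.3 -4.1] Fjig [0.1 0.3] gap 10.9 jig [-64.2 -40.6]
```

View pics/p14.png

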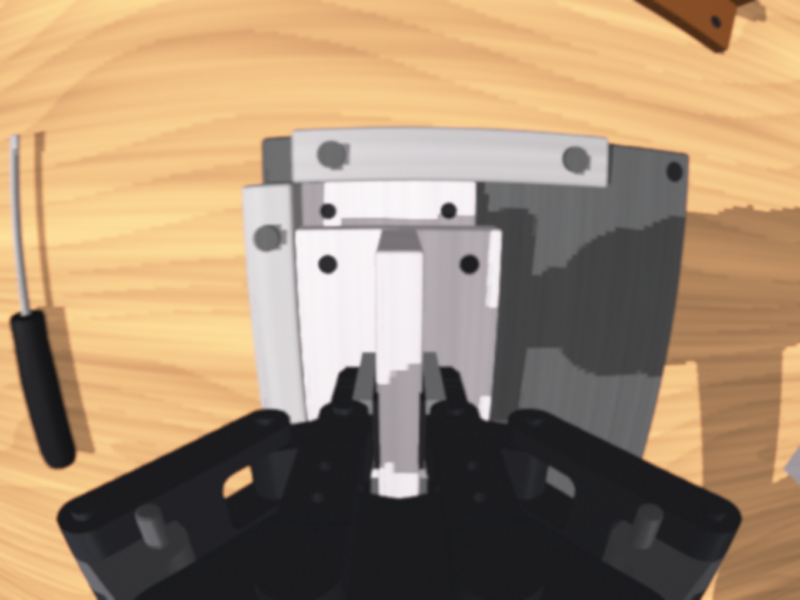

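Call:
apply_moves([
  [0,[0,-0.004,0],0],
  [0,[0,-0.005,0],0],
  [0,[0,-0.005,-0.008],0],
  [0,[0,-0.005,-0.014],0],
  [0,[0,-0.005,-0.016],0],
])

```text
time: 13.15
tool_pos: [580.0, 169.9, 58.0]
tcp_rot: [179.6, 0.8, 2.5]
ft_force: [-6.5, -1.8, 15.6]
finger_gap: 10.6
```

```bash
python3 st.py
```

```text
13.15 [580.  169.9  58. ] [179.6   0.8   2.5] F [-6.5 -1.8 15.6] Fjig [-6.6 -1.5] gap 10.6 jig [-65.7 -47. ]
```

Call:
apply_moves([
  [0,[0.0,0.003,0.0005],0],
  [0,[0,0.006,0.0005],0],
  [0,[0,0.009,0.0005],0],
  [0,[-0.0005,0.0105,0.0005],0],
  [0,[-0.0005,0.0115,0.0005],0],
])

```text
time: 13.78
tool_pos: [579.8, 180.3, 58.4]
tcp_rot: [179.4, 0.7, 2.5]
ft_force: [0.7, -8.0, -0.3]
finger_gap: 10.6
```

```bash
python3 st.py p15
```

```text
13.78 [579.8 180.3  58.4] [179.4   0.7   2.5] F [ 0.7 -8.  -0.3] Fjig [ 0.3 -8. ] gap 10.6 jig [-65.5 -36.5]
```

View pics/p15.png

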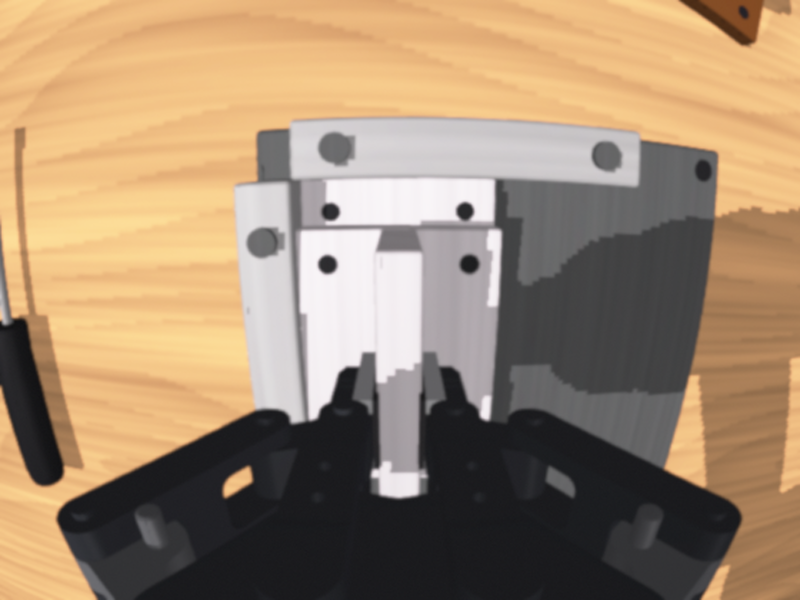

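Bracket edge is against the long fence (about 8 N). Now sliding it in +x.

Call:
apply_moves([
  [0,[0.004,0.0005,0],0],
  [0,[0.008,0.0008,0],0],
  [0,[0.011,0.001,-0.0005],0],
  [0,[0.013,0.001,-0.001],0],
  [0,[0.0145,0.001,-0.001],0],
])

```text
time: 14.45
tool_pos: [594.6, 180.9, 58.2]
tcp_rot: [179.4, 0.7, 2.5]
ft_force: [-4.5, -4.3, 3.8]
finger_gap: 10.7
```

```bash
python3 st.py p16
```

```text
14.45 [594.6 180.9  58.2] [179.4   0.7   2.5] F [-4.5 -4.3  3.8] Fjig [-4.7 -4.1] gap 10.7 jig [-50.6 -36.6]
```

View pics/p16.png

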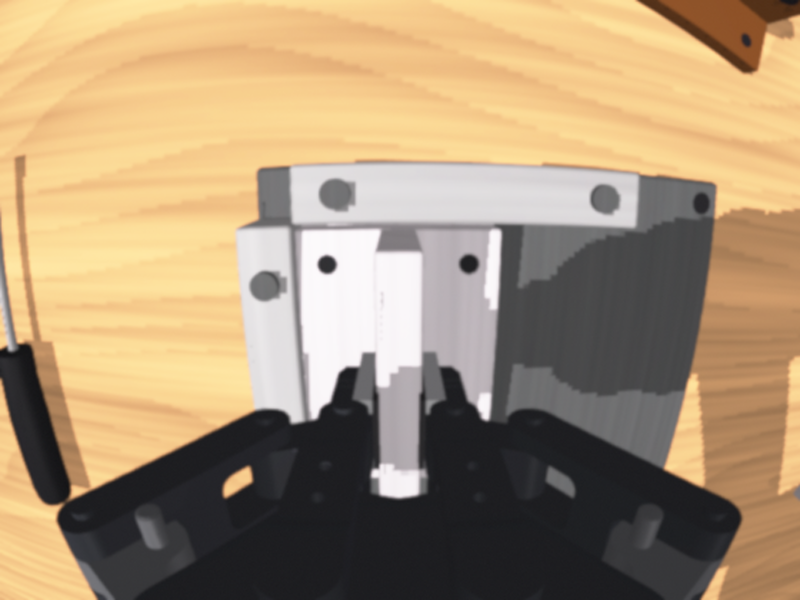

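Call:
apply_moves([
  [0,[0.001,0.001,0],0],
  [0,[0.002,0.002,0],0],
  [0,[0.003,0.0025,0],0],
  [0,[0.003,0.0025,-0.0005],0],
  [0,[0.003,0.0025,-0.0005],0],
])

```text
time: 15.12
tool_pos: [596.7, 181.3, 58.4]
tcp_rot: [179.2, 0.9, 2.5]
ft_force: [-12.4, -13.6, 12.3]
finger_gap: 10.8
```

```bash
python3 st.py p17
```

```text
15.12 [596.7 181.3  58.4] [179.2   0.9   2.5] F [-12.4 -13.6  12.3] Fjig [-13. -13.] gap 10.8 jig [-48.5 -36.4]
```

Both fences now give about 13 N, with about 16 N down. The tool shows roughly 0.5° of pitch gained since the grasp. I'll ease the grip while pressing down so the foot can settle flat, then re-tighten.

Call:
apply_moves([
  [0,[0.0015,0.0018,-0.002],0],
  [0,[0.0015,0.0018,-0.0025],0],
  [0,[0.0015,0.0018,-0.003],0],
], grip_force=25)

```text
time: 15.55
tool_pos: [596.7, 181.2, 58.3]
tcp_rot: [179.0, 1.2, 2.5]
ft_force: [-26.6, -16.6, 34.4]
finger_gap: 10.9
```

```bash
python3 st.py p18
```

```text
15.55 [596.7 181.2  58.3] [179.    1.2   2.5] F [-26.6 -16.6  34.4] Fjig [-27.3 -15.3] gap 10.9 jig [-48.5 -36.4]
```

View pics/p18.png

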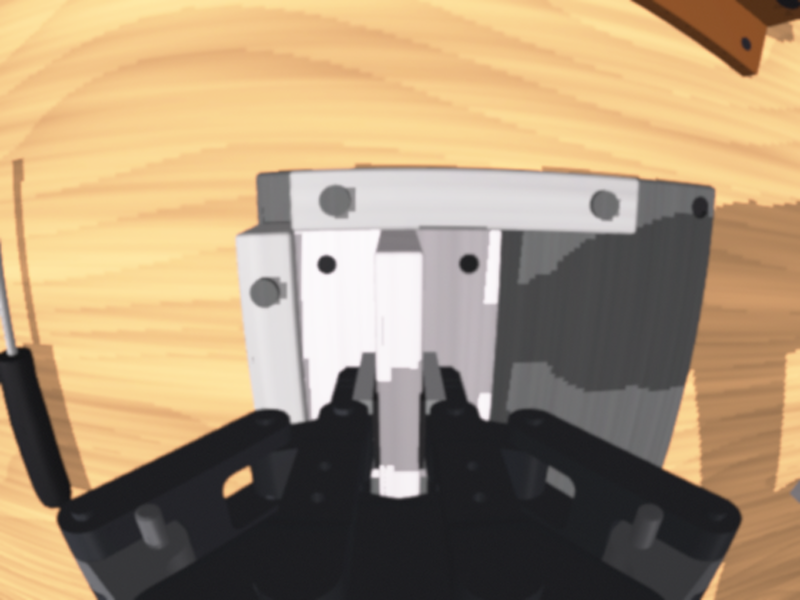

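Call:
apply_moves([
  [0,[0.0015,0.002,-0.0015],0],
  [0,[0.0015,0.002,-0.0015],0],
  [0,[0.0015,0.002,-0.0015],0],
], grip_force=25)

```text
time: 15.98
tool_pos: [596.8, 181.3, 58.6]
tcp_rot: [178.8, 1.4, 2.5]
ft_force: [-19.2, -14.6, 21.6]
finger_gap: 11.0
```

```bash
python3 st.py; python3 -c "
from bench import sense;print(sense()['wrist_torque'])"
```

```text
15.97 [596.8 181.3  58.6] [178.8   1.4   2.5] F [-19.2 -14.6  21.6] Fjig [-19.8 -13.7] gap 11.0 jig [-48.4 -36.3]
[-1.87635227  2.61671971  0.30630466]
```

```bash
python3 st.py p19
python3 - <<'E'
import cv2,numpy as np,pickle
im={n:cv2.cvtColor(pickle.load(open(n+".pkl","rb"))["color"],cv2.COLOR_BGR2GRAY).astype(np.float32) for n in("p13","p14","p15","p16","p17","p18","p19")}
def hole(g,u,v):
    P=g[v-7:v+8,u-7:u+8]; b=np.median(P); w=np.clip(b-P-40,0,None); Y,X=np.mgrid[v-7:v+8,u-7:u+8]
    return (w*X).sum()/w.sum(),(w*Y).sum()/w.sum()
for n,g in im.items():
    print(n,np.round(hole(g,229,185),2),np.round(hole(g,328,185),2))
p=pickle.load(open("p19.pkl","rb"))
E
python3 - <<'E'
import cv2,pickle
c=pickle.load(open("p19.pkl","rb"))["color"]; s=cv2.imread
d=pickle.load(open("p14.pkl","rb"))["color"]
import numpy as np
o=np.vstack([x[150:290,180:380] for x in(d,c)]);cv2.imwrite("pics/cmp.png",cv2.resize(o,None,fx=2.1,fy=2.1,interpolation=cv2.INTER_CUBIC))
from bench import optics
p=optics.snapshot("scene");k=p["color"][120:260,230:400];cv2.imwrite("pics/sc19.png",cv2.resize(k,None,fx=4,fy=4,interpolation=cv2.INTER_CUBIC))
E
```

```text
15.97 [596.8 181.3  58.6] [178.8   1.4   2.5] F [-19.2 -14.6  21.6] Fjig [-19.8 -13.7] gap 11.0 jig [-48.4 -36.3]
p13 [228.89 184.56] [328.15 184.66]
p14 [228.91 184.57] [328.27 184.94]
p15 [228.89 184.71] [328.23 184.67]
p16 [228.52 184.76] [327.73 184.15]
p17 [228.61 184.81] [328.03 184.08]
p18 [228.36 184.73] [327.57 184.82]
p19 [228.36 184.7 ] [nan nan]<stdin>:5: RuntimeWarning: invalid value encountered in scalar divide
```

View pics/cmp.png

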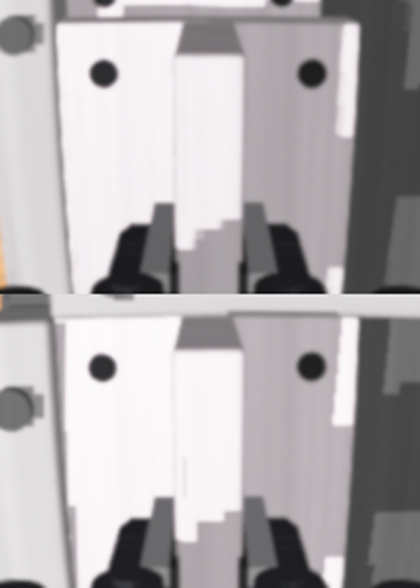

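View pics/sc19.png

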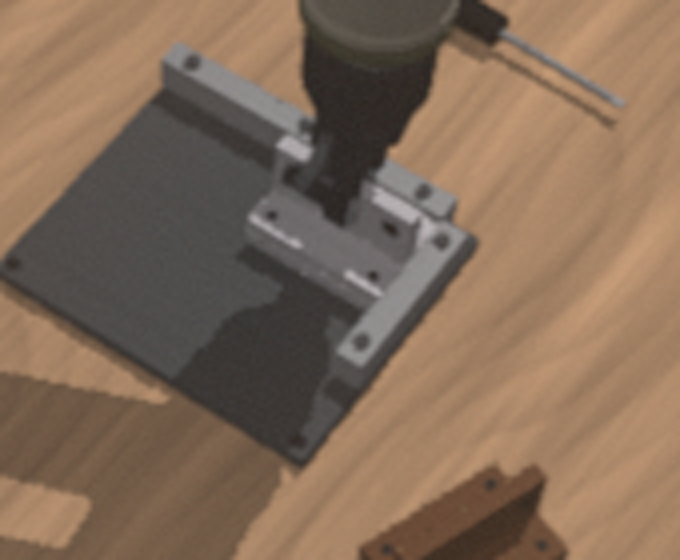

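Contacts are firm, but the tool tilt creeps with each loaded call, because each pose is taken from the measured one. I'll release so the foot drops flat, check whether it was tilted, and regrip with a straighter tool.

Call:
apply_moves([
  [0,[-0.0005,-0.0005,0.001],0],
  [0.15,[-0.0005,-0.0005,0.001],0],
  [0.3,[-0.0005,-0.0005,0.001],0],
  [0.3,[-0.0005,-0.0005,0.001],0],
])

```text
time: 16.58
tool_pos: [596.5, 181.1, 59.7]
tcp_rot: [178.9, 1.4, 2.5]
ft_force: [0.3, 0.1, -0.5]
finger_gap: 25.3
```

```bash
python3 st.py p20;python3 - <<'E'
import cv2,pickle,numpy as np
d=pickle.load(open("p19.pkl","rb"))["color"];c=pickle.load(open("p20.pkl","rb"))["color"]
o=np.vstack([x[150:290,160:400] for x in(d,c)]);cv2.imwrite("pics/cmp2.png",cv2.resize(o,None,fx=2.1,fy=2.1,interpolation=cv2.INTER_CUBIC))
E
```

```text
16.57 [596.5 181.1  59.7] [178.9   1.4   2.5] F [ 0.3  0.1 -0.5] Fjig [0.3 0. ] gap 25.3 jig [-48.7 -36.5]
```

View pics/cmp2.png

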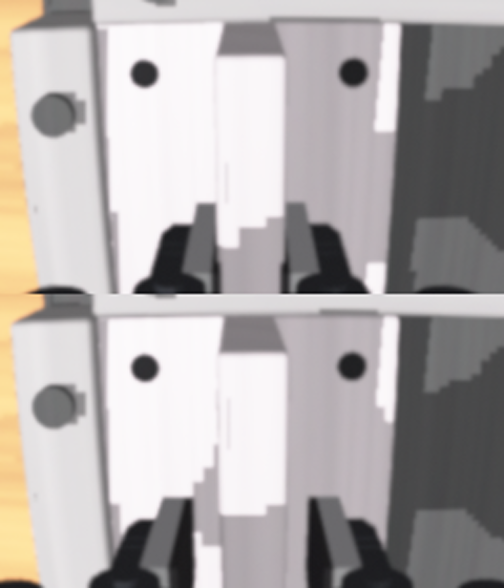

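Call:
apply_moves([
  [0.5,[0,0,0.06],0],
])

```text
time: 16.75
tool_pos: [592.0, 180.2, 113.8]
tcp_rot: [178.7, 2.1, 2.5]
ft_force: [0.8, -0.3, 0.5]
finger_gap: 42.3
```

Call:
apply_moves([
  [0.5,[0,0,0.06],0],
])

```text
time: 16.88
tool_pos: [591.6, 180.3, 174.7]
tcp_rot: [178.7, 2.1, 2.5]
ft_force: [0.2, -0.6, -0.2]
finger_gap: 42.4
```

Call:
apply_moves([
  [0.5,[-0.06,0,0],0],
])

```text
time: 17.0
tool_pos: [537.8, 181.3, 182.3]
tcp_rot: [178.9, 1.3, 2.5]
ft_force: [0.2, 0.6, 0.9]
finger_gap: 42.7
```

Call:
apply_moves([
  [0.5,[0,-0.06,0],0],
])

```text
time: 17.12
tool_pos: [533.9, 124.6, 180.9]
tcp_rot: [179.0, 1.5, 2.9]
ft_force: [1.5, -0.3, 0.3]
finger_gap: 43.2
```

Call:
apply_moves([
  [0.5,[0,0.0,0.0],0],
  [0.5,[0,0.0,0.0],0],
])

```text
time: 17.38
tool_pos: [533.9, 124.8, 181.0]
tcp_rot: [179.0, 1.5, 2.8]
ft_force: [-1.1, 1.1, 0.1]
finger_gap: 42.6
```

Call:
apply_moves([
  [0.5,[0,0,-0.06],0],
])

```text
time: 17.5
tool_pos: [539.0, 126.4, 126.0]
tcp_rot: [179.1, 0.8, 2.9]
ft_force: [0.8, -0.3, -1.1]
finger_gap: 42.8
```

Call:
apply_moves([
  [0.5,[0,0,0.01],0],
  [0.5,[0,0,0.03],0],
  [0.5,[0,0,0.05],0],
  [0.5,[0,0,0.06],0],
  [0.5,[0,0,0.06],0],
])

```text
time: 18.12
tool_pos: [540.3, 126.6, 188.7]
tcp_rot: [179.1, 0.6, 2.9]
ft_force: [0.8, 0.1, -0.3]
finger_gap: 42.6
```

Call:
apply_moves([
  [0.5,[0,0,-0.06],0],
])

```text
time: 18.25
tool_pos: [544.7, 127.2, 133.6]
tcp_rot: [179.2, -0.1, 2.8]
ft_force: [0.6, 0.6, -0.7]
finger_gap: 42.9
```

Call:
apply_moves([
  [0.5,[0,0,0.01],0],
  [0.5,[0,0,0.03],0],
  [0.5,[0,0,0.05],0],
  [0.5,[0,0,0.06],0],
  [0.5,[0,0,0.06],0],
])

```text
time: 18.88
tool_pos: [545.9, 127.4, 196.2]
tcp_rot: [179.2, -0.3, 2.8]
ft_force: [0.1, 0.2, -1.0]
finger_gap: 42.5
```

Two downward starts took the pitch out. For the roll I'll do the same at an arm azimuth of about -65°, in free space.

Call:
apply_moves([
  [0.5,[-0.02,-0.05,0.01],0],
  [0.5,[-0.04,-0.1,0.02],0],
  [0.5,[-0.065,-0.15,0.02],0],
  [0.5,[-0.09,-0.2,0.02],0],
  [0.5,[-0.115,-0.255,0.02],0],
])

```text
time: 19.5
tool_pos: [429.6, -128.7, 215.7]
tcp_rot: [179.2, -0.3, 2.9]
ft_force: [1.8, -1.3, 0.4]
finger_gap: 43.1
```

Call:
apply_moves([
  [0.5,[-0.02,-0.05,0],0],
  [0.5,[-0.045,-0.1,0],0],
  [0.5,[-0.065,-0.15,0],0],
  [0.5,[-0.09,-0.2,0],0],
  [0.5,[-0.115,-0.255,0],0],
])

```text
time: 20.12
tool_pos: [313.4, -384.8, 215.2]
tcp_rot: [179.3, -0.3, 2.9]
ft_force: [1.8, 0.0, 0.3]
finger_gap: 42.8
```

Call:
apply_moves([
  [0.5,[-0.02,-0.05,0],0],
  [0.5,[-0.045,-0.1,0],0],
  [0.5,[-0.05,-0.12,0],0],
  [0.5,[-0.05,-0.12,0],0],
  [0.5,[-0.05,-0.12,0],0],
])

```text
time: 20.75
tool_pos: [263.7, -503.7, 214.6]
tcp_rot: [179.3, -0.3, 2.9]
ft_force: [0.1, 0.3, -0.0]
finger_gap: 42.5
```

Call:
apply_moves([
  [0.5,[0,0,0.06],0],
])

```text
time: 20.88
tool_pos: [263.1, -499.5, 268.8]
tcp_rot: [-180.0, -0.0, 3.0]
ft_force: [1.1, -2.1, 0.3]
finger_gap: 42.8
```

Call:
apply_moves([
  [0.5,[0,0,-0.01],0],
  [0.5,[0,0,-0.03],0],
  [0.5,[0,0,-0.05],0],
  [0.5,[0,0,-0.06],0],
  [0.5,[0,0,-0.06],0],
])

```text
time: 21.5
tool_pos: [262.7, -498.5, 206.7]
tcp_rot: [-179.8, 0.0, 3.0]
ft_force: [0.1, -0.2, 0.1]
finger_gap: 42.4
```

Tool is upright again (roll -179.8, pitch 0.0). Returning.

Call:
apply_moves([
  [0.5,[0.02,0.05,0.0],0],
  [0.5,[0.045,0.1,0],0],
  [0.5,[0.07,0.15,0],-0.005],
  [0.5,[0.095,0.2,0],-0.005],
  [0.5,[0.12,0.25,0],-0.005],
])

```text
time: 22.12
tool_pos: [383.6, -247.3, 207.7]
tcp_rot: [-179.9, -0.1, 2.7]
ft_force: [1.1, -0.7, -0.0]
finger_gap: 42.7
```

Call:
apply_moves([
  [0.5,[0.025,0.05,0.0],0],
  [0.5,[0.05,0.1,0],0],
  [0.5,[0.075,0.15,0],0],
  [0.5,[0.1,0.2,0],0],
  [0.5,[0.125,0.25,0],0],
])

```text
time: 22.75
tool_pos: [509.8, 4.4, 208.8]
tcp_rot: [-179.9, -0.2, 2.7]
ft_force: [1.1, -0.5, 1.0]
finger_gap: 42.6
```

Call:
apply_moves([
  [0.5,[0.025,0.05,0.0],0],
  [0.5,[0.05,0.1,-0.01],0],
  [0.5,[0.075,0.14,-0.03],0],
  [0.5,[0.088,0.172,-0.05],0],
  [0.5,[0.088,0.175,-0.05],0],
])

```text
time: 23.38
tool_pos: [597.2, 181.3, 156.8]
tcp_rot: [-179.9, -0.0, 2.8]
ft_force: [-0.6, 0.0, -0.1]
finger_gap: 42.7
```

```bash
python3 st.py p21
```

```text
23.38 [597.2 181.3 156.8] [-179.9   -0.     2.8] F [-0.6  0.  -0.1] Fjig [-0.6  0.1] gap 42.7 jig [-48.  -36.4]
```

View pics/p21.png

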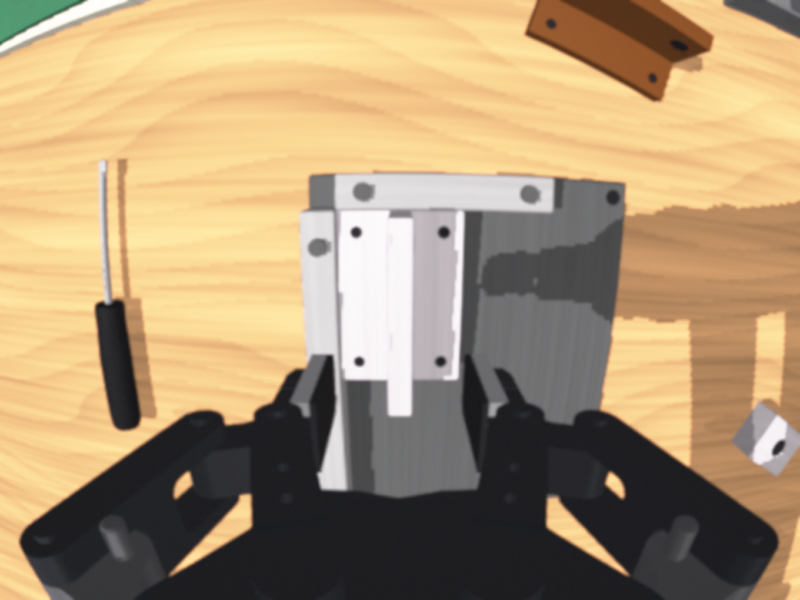

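The released bracket sits square in the corner, with nothing of the plate protruding beneath it. Going down to regrip.

Call:
apply_moves([
  [0.5,[-0.0005,0,-0.02],-0.003],
  [0.5,[-0.0005,0,-0.055],-0.003],
  [0.5,[-0.0005,0,-0.085],-0.003],
  [0.5,[-0.0005,0,-0.1],-0.003],
  [0.5,[-0.0005,0,-0.1],-0.003],
])

```text
time: 24.05
tool_pos: [596.1, 179.6, 57.1]
tcp_rot: [-179.9, 0.0, 2.6]
ft_force: [0.6, -0.1, -0.1]
finger_gap: 43.0
```

```bash
python3 st.py p22
```

```text
24.05 [596.1 179.6  57.1] [-179.9    0.     2.6] F [ 0.6 -0.1 -0.1] Fjig [ 0.6 -0.1] gap 43.0 jig [-49.2 -38.1]
```

View pics/p22.png

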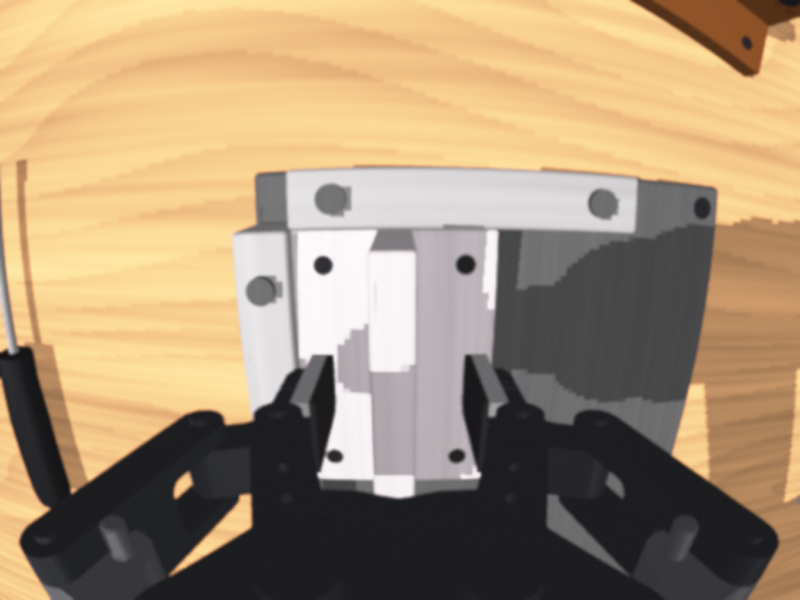

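Call:
apply_moves([
  [0.4,[0.0003,0.0015,0],0],
  [0.2,[0.0003,0.0015,0],0],
  [0,[0.0003,0.0015,0],0],
  [0,[0.0003,0.0015,0],0],
], grip_force=50)

```text
time: 24.6
tool_pos: [598.4, 181.1, 59.8]
tcp_rot: [-179.9, -0.2, 2.6]
ft_force: [-1.0, -3.4, 6.9]
finger_gap: 11.1
```

```bash
python3 st.py
```

```text
24.6 [598.4 181.1  59.8] [-179.9   -0.2    2.6] F [-1.  -3.4  6.9] Fjig [-1.1 -3.4] gap 11.1 jig [-46.8 -36.6]
```

Call:
apply_moves([
  [0,[-0.0015,0,-0.001],0],
  [0,[-0.0015,0,-0.0015],0],
])

```text
time: 24.85
tool_pos: [598.0, 181.0, 59.8]
tcp_rot: [-179.9, -0.4, 2.6]
ft_force: [-0.6, -3.6, 10.6]
finger_gap: 11.3
```

```bash
python3 st.py p23
```

```text
24.85 [598.  181.   59.8] [-179.9   -0.4    2.6] F [-0.6 -3.6 10.6] Fjig [-0.8 -3.6] gap 11.3 jig [-47.2 -36.7]
```

View pics/p23.png

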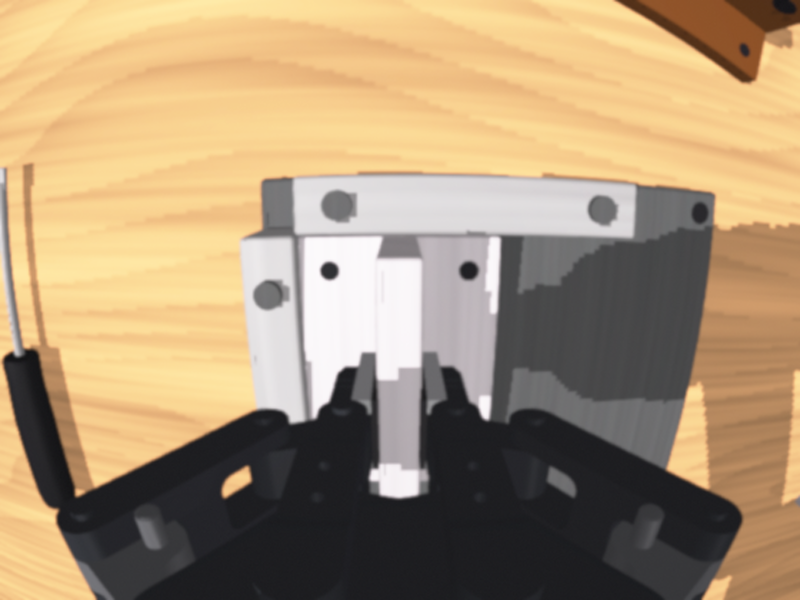

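Call:
apply_moves([
  [0,[0.001,0.001,-0.001],0],
  [0,[0.002,0.002,-0.0015],0],
  [0,[0.003,0.0025,-0.002],0],
  [0,[0.003,0.0025,-0.002],0],
  [0,[0.003,0.0025,-0.002],0],
])

```text
time: 25.52
tool_pos: [599.0, 181.3, 59.8]
tcp_rot: [179.8, -0.1, 2.5]
ft_force: [-20.5, -16.2, 29.8]
finger_gap: 11.2
```

```bash
python3 st.py p24
```

```text
25.52 [599.  181.3  59.8] [ 1.798e+02 -1.000e-01  2.500e+00] F [-20.5 -16.2  29.8] Fjig [-21.2 -15.2] gap 11.2 jig [-46.2 -36.4]
```

Run:
```python
from h import *
for n in("scene","top"):
    p=optics.snapshot(n)
    k=p["color"][120:260,220:400] if n=="scene" else p["color"][130:330,140:460]
    cv2.imwrite(f"pics/{n}F.png",cv2.resize(k,None,fx=4 if n=="scene" else 2.5,fy=4 if n=="scene" else 2.5,interpolation=cv2.INTER_CUBIC))
s=sense();print(s["time"],s["ft_force"],s["tool_pos"],s["finger_gap"])
```

```text
25.675 [-21.29516284 -15.70969788  27.60051429] [598.99672694 181.30124612  59.75141278] 11.1278975082783
```

View pics/p24.png

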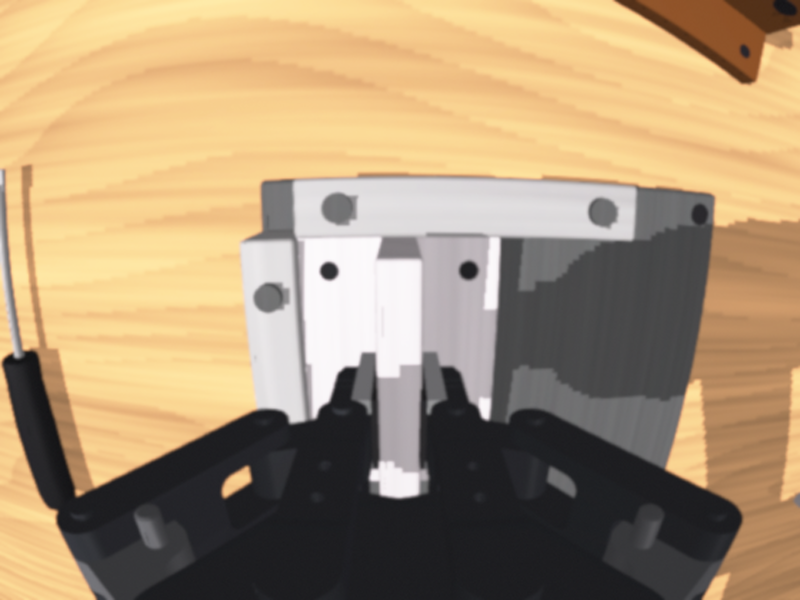

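View pics/sceneF.png

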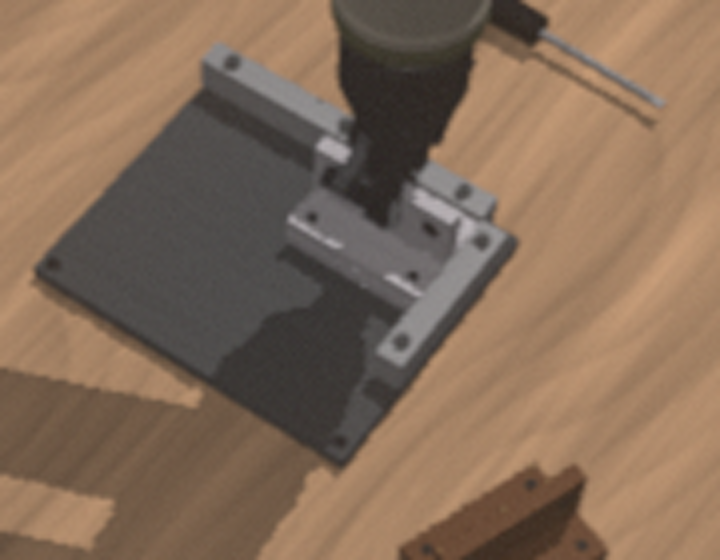

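View pics/topF.png

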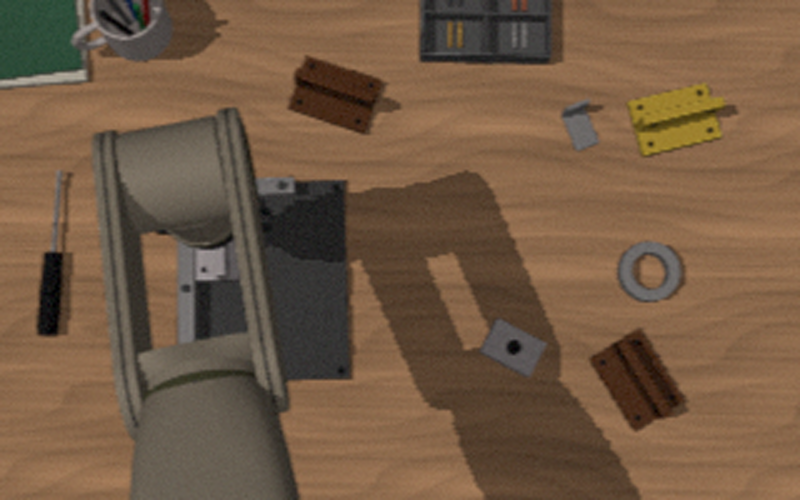

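The bracket foot lies on the plate and against both fences, and the two outlines coincide. In the scene crop the front faces run level from (290,215) to (410,300). Nothing else has moved and the forces are steady, so I'm handing in.

```bash
python3 -c "
from bench import hand_in,sense
print(hand_in()); s=sense(); print(s['time'],s['ft_force'],s['finger_gap'])"
```

```text
the job is handed in; nothing more can be done
None
the job is handed in; nothing more can be done
```

The base plate is in the corner against both fences, and the aluminium T-bracket is held pressed into the corner on top of it. I handed the job in at about 25.7 s of the 72 s allowed.

**What I did**
- I pushed the plate against the long fence, then the end fence, then the long fence again. Contact was about 13–26 N.
- I took the aluminium T-bracket by its web, leaving the brown and yellow ones alone, and set it on the plate. I slid it into the corner the same way round as the plate.
- The tool had tilted by about 1.4° under load. I let go of the bracket once, straightened the tool away from the jig, gripped again at 50 N and pressed the bracket home.

**Last checks**
- **Forces:** the push was steady at about 21 N on the end fence, 15 N on the long fence and 28–30 N down. The tool was within 0.2° of upright, and the fingers were stopped on the web at 11.1 mm.
- **Pictures:** the bracket and plate outlines coincide against both fences, and everything else is where it was.

**Not fully confirmed**
- After the second grip the tool read about 2 mm higher than the nominal seated height. I put that down to gripping at a slightly different height on the web.
- The fingers read 11.1 mm on a web that is 12 mm thick.
- The pictures are too coarse to rule out a tilt or gap of less than a millimetre.

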